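# Finish a pinwheel layer of cartons on a small pallet

## Robot

A 6-joint arm with a two-finger parallel gripper is mounted at the origin on a cart in front of the work surface, level with it; the furniture and walls round the work are solid. World frame = base frame: x ahead of the robot, y to its left, z up, the work surface at z = 0. Lengths are in m, angles in rad, forces in N, time in s.
With the tool pointing down it reaches from about 0.375 to 0.9 m from the base axis. Payload 3.1 kg.
Tool frame: the origin (TCP) lies on the centre line of the jaws, within the pads' length; the fingertips stand 11 mm ahead of it and the grasp point (between the pads) lies 8 mm behind it; z points along the fingers, y is the line along which they close (so a half turn about z gives the same grasp; the last joint's range is limited). The gripper opens to 85 mm and grips with 20 to 120 N. Pads are 22 mm wide; open, the fingers measure 114 mm over their backs; the gripper's body (76 mm by 85 mm) begins 54 mm behind the grasp point. The pads swing forward as they close: fully open they stand 13 mm farther back than shut.
Start: joints at [-1.492, 0.527, 1.433, -0, 1.181, -0.178], TCP at [0.159, -0.604, 0.242] pointing down, gripper open.
Joint ranges: [-3.08, 3.08], [-0.75, 2.2], [0.22, 2.44], [-1.43, 4.57], [0, 2.65], [-2.85, 2.85]. Speed limits (rad/s): [2.79, 2.79, 3.14, 3.14, 3.14, 3.14].

## Interface

Orientations are given as a unit quaternion [w, x, y, z].
In Python, from station import bot gives the robot as it stands.
- The arm moves only by the tool play_rows, never from a script. Its argument "moves" is a list that holds one entry, the list of rows, each a list of 5 numbers: the closure, from 0 (fully open) to 1 (shut), then the shift along the tool's x, y, z in cm, then the turn about the tool's z in degrees. A call has 1 to 5 rows; each row shifts and turns the commanded pose from where the row before left it, along the tool's axes as they then stand; what a row does not reach is not made up. A row lasts 1/8 s, in which the tool goes at most 62.5 mm and 10.7 degrees, less where a joint would pass 70% of its speed; a pose out of reach is approached as far as the arm can. A call with a gripper value outside its range is refused whole. The fingers move at their own pace and stop on an object; "newtons" is the grip in N (left out, the last holds). Time passes only in rows, so rows that do not move let the fingers close. It gives the time, the measured TCP pose, the force, the opening and the grip force at its end, in the units of the state.
- bot.get_state(): the state, without advancing time (a new reading comes with each control period).
- bot.snapshot(name): name is "scene" or "top"; returns a dict with "frame" (400x640x3 uint8, blue, green, red), "intrinsics" (3x3 intrinsics, pixels), "T" (4x4, takes a point from camera to world coordinates). Camera axes: x right, y down, z forward; pixel columns grow to the right and rows downward; lengths in m; the calibration is good to about 2 mm. A picture is of the moment at which its call begins. There is no depth.
- bot.hand_in(): hands the job in; it is judged then, once.
Trained networks look in a picture, given as the dict that the camera call returned (one of the last four; its "shot" number tells which), for a name from the list of things; names that differ only in an ending like _2 or _b are one class to them, and where a whole thing is asked for, a point or a joint stands for the part that bears it (a point fixed in the world has none). Each returns a list of dicts, best first, with "conf" (0 to 1); they miss things now and then, are a little off and sometimes report something else, mostly with a low value. They report only what shows in the picture. A call takes as long as a camera call. They do not tell look-alikes from the thing itself.
- bot.masks_of(picture, query): "region" (400x640 bool, what is visible of it) and "at" ([column, row] in pixels, amid what is visible of it).
- bot.mark_of(picture, query): "at" ([column, row] in pixels: a listed point, or the origin of a listed thing).
The state is a dict: "t": time; "q": joint angles; "dq": joint speeds; "tau": joint torques, N m; "position": TCP position; "tool_rot": TCP orientation; "contact_force": force on the tool from outside, world axes, zero at the start; "torque": the same for the moment, N m; "grip_width": opening from 0.0 (shut) to 1.0 (fully open); "grasp_force": force on a finger pad.
Only numpy, scipy, OpenCV 4.12 (cv2) and the standard library are available. Lean on these libraries where they do the work, as an engineer would, in place of code of your own. Each camera call takes 0.05 s, during which the arm holds its last target. There are 200 camera calls.

## Task

Finish the layer of four cartons on the small pallet in its pinwheel pattern (each carton's end butts against the side of the next, leaving a square gap in the middle): two are already in place, so add the carton lying on the desk and the one standing on its end, in either order, each flat on a broad face inside one of the two empty outlines drawn on the deck. The standing carton must first be laid down on a broad face on the desk under control, not toppled, and let go of; then take it again to put it on the pallet. Leave the two placed cartons in their outlines and do not disturb the other things.

Things in the scene. Friction and masses are not known exactly. Their poses are not given: they have to be found in the camera images.
- pallet: small wooden pallet fixed to the desk, 176 x 176 x 24 mm: a flat deck on three runners. Origin on the desk under its centre, z up. Its deck, 24 mm above the desk, bears four drawn carton outlines, each 100 x 50 mm, in a pinwheel 156 mm square with 6 mm between neighbouring outlines and a 56 mm square gap in the middle (gap centred on the pallet's origin).
- slot_a (a point): centre of the outline of the first placed carton, on the deck surface; at pallet x -53, y -28 mm; its long side lies along the pallet's y.
- slot_b (a point): centre of the outline of the second placed carton, on the deck surface; at pallet x -28, y +53 mm; its long side lies along the pallet's x.
- slot_c (a point): centre of an empty outline, on the deck surface; at pallet x +53, y +28 mm; its long side lies along the pallet's y. Once both neighbours lie in place, the inner finger has room only beside the half of the carton that borders the middle gap (the half toward pallet -y).
- slot_d (a point): centre of an empty outline, on the deck surface; at pallet x +28, y -53 mm; its long side lies along the pallet's x. With neighbours in place the inner finger has room only beside the half of the carton that borders the middle gap (the half toward pallet -x).
- carton_1: plain brown cardboard carton 100 x 50 x 40 mm with a strip of paper tape along each broad face, mass about 0.15 kg. Origin at its centre; x along its 100 mm length, y along its 50 mm width, z along its 40 mm height. Already in place in slot_a.
- carton_2: plain brown cardboard carton 100 x 50 x 40 mm with a strip of paper tape along each broad face, mass about 0.15 kg. Origin at its centre; x along its 100 mm length, y along its 50 mm width, z along its 40 mm height. Already in place in slot_b.
- carton_flat: plain brown cardboard carton 100 x 50 x 40 mm with a strip of paper tape along each broad face, mass about 0.15 kg. Origin at its centre; x along its 100 mm length, y along its 50 mm width, z along its 40 mm height. Lies on a broad face on the open desk left or right of the pallet (open: world x 0.42 to 0.54, y 0.25 to 0.37 or -0.37 to -0.25).
- carton_standing: plain brown cardboard carton 100 x 50 x 40 mm with a strip of paper tape along each broad face, mass about 0.15 kg. Origin at its centre; x along its 100 mm length, y along its 50 mm width, z along its 40 mm height. Stands on its end (100 mm tall, x up) on the open desk on the other side of the pallet; its 50 mm width points roughly away from the robot (world x, within 0.4 rad).
- eraser: blue and white eraser 21 x 44 x 11 mm, near the front edge; leave it.
- loupe: folding loupe 26 x 42 x 15 mm, near the front edge; leave it.
- tape_roll: roll of tape 100 mm across, 25 mm high, at the back left; leave it.
- highlighter: highlighter pen 114 mm long, at the right; leave it.
- varnish_bottle: small bottle 27 x 27 x 71 mm, behind the pallet; leave it. A tall monitor stands behind it (about world x 0.85, y 0.16): keep the wrist short of x 0.7 there.
Mind the look-alikes: they are no part of the job. Leave any purple or red look-alike of the carton_standing alone.

How it is judged:
On the way:
1. the standing carton has been laid on a broad face on the desk, at rest and let go of (height (world z) of carton_standing below 0.026 m and angle between the z axis of carton_standing and the z axis of pallet, either way round below 0.08 rad and contact force between the fingers and carton_standing below 0.1 N and linear speed of carton_standing below 0.03 m/s), for 0.2 s.
At the end, for the whole second after the job is handed in: All four cartons rest on broad faces on the pallet deck, one in each outline (the two added ones either way round): each centre within 10 mm horizontally of the outline's centre, its length within 0.12 rad of the outline's long side, tilt under 0.08 rad, centre 15 to 25 mm above the deck, at rest (horizontal distance between carton_1 and slot_a below 0.01 m and z of carton_1 in the frame of slot_a between 0.015 and 0.025 m and angle between the x axis of carton_1 and the y axis of pallet, either way round below 0.12 rad and angle between the z axis of each of carton_1, carton_2 and the z axis of pallet, either way round below 0.08 rad and horizontal distance between carton_2 and slot_b below 0.01 m and z of carton_2 in the frame of slot_b between 0.015 and 0.025 m and angle between the x axis of carton_2 and the x axis of pallet, either way round below 0.12 rad and ((horizontal distance between carton_flat and slot_c below 0.01 m and z of carton_flat in the frame of slot_c between 0.015 and 0.025 m and angle between the x axis of carton_flat and the y axis of pallet, either way round below 0.12 rad and angle between the z axis of each of carton_flat, carton_standing and the z axis of pallet, either way round below 0.08 rad and horizontal distance between carton_standing and slot_d below 0.01 m and z of carton_standing in the frame of slot_d between 0.015 and 0.025 m and angle between the x axis of carton_standing and the x axis of pallet, either way round below 0.12 rad) or (horizontal distance between carton_flat and slot_d below 0.01 m and z of carton_flat in the frame of slot_d between 0.015 and 0.025 m and angle between the x axis of carton_flat and the x axis of pallet, either way round below 0.12 rad and angle between the z axis of each of carton_flat, carton_standing and the z axis of pallet, either way round below 0.08 rad and horizontal distance between carton_standing and slot_c below 0.01 m and z of carton_standing in the frame of slot_c between 0.015 and 0.025 m and angle between the x axis of carton_standing and the y axis of pallet, either way round below 0.12 rad)) and linear speed of each of carton_1, carton_2, carton_flat, carton_standing below 0.02 m/s); the robot touches nothing.
It fails at once if the standing carton was toppled (turned faster than 8 rad/s) (angular speed of carton_standing above 8 rad/s).
It fails at once if one of the other loose things was disturbed (moved over 40 mm) (distance of any of eraser, loupe, tape_roll, highlighter, varnish_bottle from where it was at the start of the episode above 0.04 m).
It also fails if it takes over 67 s, if anything falls off the work surface, if the arm or the gripper's body presses on something with over 40 N, if the wrist force passes 120 N, or if a joint passes its speed limit or range.

## Working session

There is one attempt and no reset: what is moved stays moved. The work goes in short steps, Python scripts to look and compute and a tool call to move; the robot and the scene stay as the last step left them, time stands still between calls to the robot, and variables do not carry over. Pictures are saved under pics/ and viewed, at most 10 in all, crops included, and the job is handed in when it is done.

Besides the shell and the picture viewer there is one more tool, called after "Request:" by a JSON object that holds its "api" and its "payload", one argument or row to a line. play_rows: Moves the arm, as the interface text tells. Its arguments: {"type":"object","properties":{"moves":{"type":"array","items":{"type":"array","items":{"type":"array","items":{"type":"number"}}}},"newtons":{"type":"number"}},"required":["moves"]}

```bash
ls; mkdir -p pics
cat > h.py <<'E'
import numpy as np, cv2
from station import bot
def ray(p,px,z):
    K,T=np.array(p["intrinsics"]),np.array(p["T"])
    d=T[:3,:3]@np.linalg.solve(K,[px[0],px[1],1]); o=T[:3,3]
    return o+d*(z-o[2])/d[2]
def proj(p,X):
    K,T=np.array(p["intrinsics"]),np.array(p["T"])
    c=(np.atleast_2d(X)-T[:3,3])@T[:3,:3]; u=c@K.T
    return u[:,:2]/u[:,2:]
E
python3 - <<'E'
from h import *
s=bot.get_state();print({k:np.round(v,3).tolist() for k,v in s.items()})
for n in("scene","top"):
    p=bot.snapshot(n);cv2.imwrite(f"pics/{n}0.png",p["frame"]);print(n,np.round(p["T"],3).tolist(),np.round(p["intrinsics"],1).tolist())
    for q in("pallet","carton_flat","carton_standing","slot_a","slot_b","slot_c","slot_d"):
        print(q,[(np.round(d["at"],1).tolist(),round(d["conf"],2)) for d in bot.mark_of(p,q)][:6])
E
```

```text
pics
{'t': 0.0, 'q': [-1.492, 0.528, 1.434, -0.0, 1.181, -0.179], 'dq': [0.002, -0.001, -0.001, -0.001, -0.0, 0.0], 'tau': [-0.0, -44.235, -17.803, -0.0, 0.008, 0.0], 'position': [0.159, -0.604, 0.241], 'tool_rot': [-0.001, 0.992, 0.128, 0.0], 'contact_force': [0.073, -0.171, -1.404], 'torque': [-0.075, -0.014, 0.037], 'grasp_force': 0.0, 'grip_width': 0.999}
scene [[-0.865, -0.323, 0.385, 0.097], [-0.502, 0.568, -0.652, 0.698], [-0.008, -0.757, -0.653, 0.808], [0.0, 0.0, 0.0, 1.0]] [[389.7, 0.0, 314.8], [0.0, 389.7, 195.3], [0.0, 0.0, 1.0]]
pallet [([309.3, 228.7], 0.65), ([241.3, 211.2], 0.24)]
carton_flat [([365.9, 170.6], 0.92)]
carton_standing [([256.0, 301.0], 0.82), ([198.6, 302.7], 0.67), ([228.5, 232.9], 0.62)]
slot_a [([285.7, 228.3], 0.68), ([305.7, 209.1], 0.63), ([316.6, 235.3], 0.59), ([330.9, 220.8], 0.58)]
slot_b [([285.7, 228.3], 0.68), ([305.7, 209.1], 0.63), ([316.6, 235.3], 0.59), ([330.9, 220.8], 0.58)]
slot_c [([285.7, 228.3], 0.68), ([305.7, 209.1], 0.63), ([316.6, 235.3], 0.59), ([330.9, 220.8], 0.58)]
slot_d [([285.7, 228.3], 0.68), ([305.7, 209.1], 0.63), ([316.6, 235.3], 0.59), ([330.9, 220.8], 0.58)]
top [[0.003, -0.996, 0.084, 0.41], [-1.0, -0.003, -0.002, -0.031], [0.002, -0.084, -0.996, 1.488], [0.0, 0.0, 0.0, 1.0]] [[453.0, 0.0, 315.3], [0.0, 453.0, 200.0], [0.0, 0.0, 1.0]]
pallet [([296.9, 205.3], 0.62)]
carton_flat [([389.1, 218.9], 0.6)]
carton_standing [([182.3, 182.1], 0.86), ([244.1, 160.6], 0.81), ([200.4, 215.9], 0.6)]
slot_a [([281.8, 220.3], 0.77), ([308.7, 218.1], 0.73), ([281.1, 197.2], 0.73)]
slot_b [([281.8, 220.3], 0.77), ([308.7, 218.1], 0.73), ([281.1, 197.2], 0.73)]
slot_c [([281.8, 220.3], 0.77), ([308.7, 218.1], 0.73), ([281.1, 197.2], 0.73)]
slot_d [([281.8, 220.3], 0.77), ([308.7, 218.1], 0.73), ([281.1, 197.2], 0.73)]
```

View pics/scene0.png

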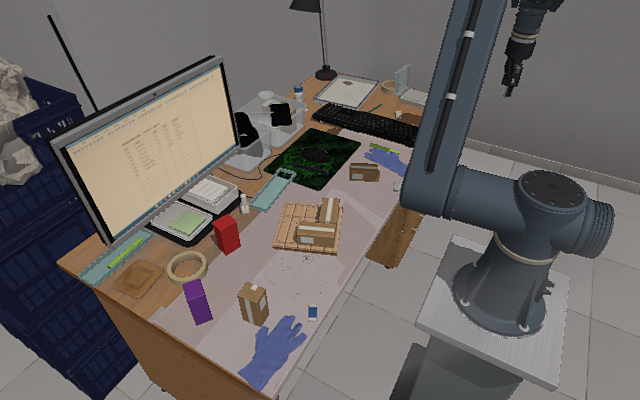

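View pics/top0.png

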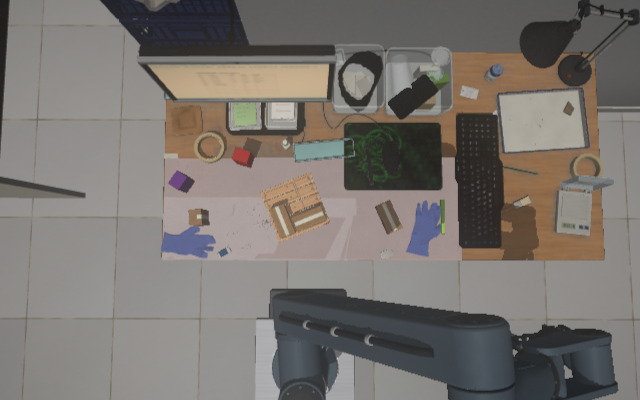

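Candidates for the standing carton: brown at scene (254,303) / top (200,216), purple at scene (199,302) / top (181,182), red at scene (228,235) / top (244,155). I choose the brown one. The flat carton is at scene (365,171) / top (388,217). Next I fit box models to the masks.

```bash
cat >> h.py <<'E'
from scipy.optimize import minimize
def box(x,y,z0,yaw,L,W,H):
    c,s=np.cos(yaw),np.sin(yaw)
    return np.array([[x+c*a*L/2-s*b*W/2,y+s*a*L/2+c*b*W/2,z0+h*H] for a in(-1,1) for b in(-1,1) for h in(0,1)])
def sil(p,boxes,off,shape,S=4):
    m=np.zeros((shape[0]*S,shape[1]*S),np.uint8)
    for B in boxes:
        u=(proj(p,B)-off+.5)*S-.5
        cv2.fillConvexPoly(m,cv2.convexHull(np.round(u*16).astype(np.int32)),1,shift=4)
    return cv2.resize(m.astype(np.float32),(shape[1],shape[0]),interpolation=cv2.INTER_AREA)
def fit(pm,model,x0s,ignore=None):
    """pm: list of (picture, mask). model(params)->boxes"""
    crops=[]
    for i,(p,m) in enumerate(pm):
        ys,xs=np.where(m);o=np.array([xs.min()-12,ys.min()-12]);e=np.array([xs.max()+13,ys.max()+13])
        crops.append((p,m[o[1]:e[1],o[0]:e[0]].astype(np.float32),o))
    def cost(v): return sum(np.abs(sil(p,model(v),o,m.shape)-m).sum()/m.sum() for p,m,o in crops)
    best=None
    for x0 in x0s:
        n=len(x0);sx=np.vstack([x0]+[np.array(x0)+np.eye(n)[i]*([.015,.015,.2][i]) for i in range(n)])
        r=minimize(cost,x0,method="Nelder-Mead",options=dict(initial_simplex=sx,xatol=1e-4,fatol=1e-4))
        if best is None or r.fun<best.fun: best=r
    return best.x,best.fun
SL=dict(a=(-.053,-.028,np.pi/2),b=(-.028,.053,0),c=(.053,.028,np.pi/2),d=(.028,-.053,0))
def slot(P,k):
    x,y,t=SL[k];c,s=np.cos(P[2]),np.sin(P[2]);return P[0]+c*x-s*y,P[1]+s*x+c*y,P[2]+t
def near(p,q,px,r=25):
    L=[d for d in bot.masks_of(p,q) if np.hypot(*(np.array(d["at"])-px))<r]
    return L[0]["region"] if L else None
def draw(p,im,B,col):
    u=(proj(p,B)*4+1.5).astype(int)
    for i in range(8):
        for j in range(i):
            if bin(i^j).count("1")==1: cv2.line(im,tuple(map(int,u[i])),tuple(map(int,u[j])),col,1)
E
cat > m1.py <<'E'
from h import *
import json
P={n:bot.snapshot(n) for n in("scene","top")}
def pm(q,pxs): return [(P[n],m) for n,px in pxs.items() if (m:=near(P[n],q,px)) is not None]
yaws=np.arange(0,np.pi,np.pi/6); R={}
f=pm("carton_flat",dict(scene=(365,172),top=(388,217)))
x=ray(P["top"],(388,217),.02);R["flat"],c=fit(f,lambda v:[box(v[0],v[1],0,v[2],.1,.05,.04)],[[x[0],x[1],a] for a in yaws]);print("flat",len(f),R["flat"],c)
for one in f: print("  single",fit([one],lambda v:[box(v[0],v[1],0,v[2],.1,.05,.04)],[R["flat"]])[0])
f=pm("carton_standing",dict(scene=(254,303),top=(200,216)))
x=ray(P["top"],(200,216),.07);R["st"],c=fit(f,lambda v:[box(v[0],v[1],0,v[2],.05,.04,.1)],[[x[0],x[1],a] for a in(-.4,-.2,0,.2,.4)]);print("st",len(f),R["st"],c)
for one in f: print("  single",fit([one],lambda v:[box(v[0],v[1],0,v[2],.05,.04,.1)],[R["st"]])[0])
U=[]
for n,px in(("scene",(309,228)),("top",(296,206))):
    m=near(P[n],"pallet",px,40)
    for d in bot.masks_of(P[n],"carton_1"):
        if np.hypot(*(np.array(d["at"])-px))<45: m=m|d["region"];print(n,"carton",d["at"])
    U.append((P[n],cv2.morphologyEx(m.astype(np.uint8),cv2.MORPH_CLOSE,np.ones((3,3)))))
def pal(v):
    return [box(v[0],v[1],0,v[2],.176,.176,.024)]+[box(*slot(v,k)[:2],.024,slot(v,k)[2],.1,.05,.04) for k in "ab"]
x=ray(P["top"],(296,206),.024)
R["pal"],c=fit(U,pal,[[x[0],x[1],a] for a in np.arange(0,2*np.pi,np.pi/8)]);print("pal",R["pal"],c)
for one in U: print("  single",fit([one],pal,[R["pal"]])[0])
json.dump({k:list(v) for k,v in R.items()},open("R.json","w"))
out=[]
for n,(a,b,w,h) in(("top",(180,170,230,90)),("scene",(180,140,230,200))):
    im=cv2.resize(P[n]["frame"],None,fx=4,fy=4,interpolation=cv2.INTER_CUBIC)
    draw(P[n],im,box(*R["flat"][:2],0,R["flat"][2],.1,.05,.04),(0,255,0));draw(P[n],im,box(*R["st"][:2],0,R["st"][2],.05,.04,.1),(0,255,0))
    for B in pal(R["pal"]): draw(P[n],im,B,(255,255,0))
    for k in "cd": draw(P[n],im,box(*slot(R["pal"],k)[:2],.024,slot(R["pal"],k)[2],.1,.05,0.0005),(0,0,255))
    out.append(im[b*4:(b+h)*4,a*4:(a+w)*4])
im=np.vstack(out);cv2.imwrite("pics/ov1.png",cv2.resize(out[1],None,fx=.75,fy=.75));cv2.imwrite("pics/ov2.png",cv2.resize(out[0],None,fx=.86,fy=.86))
E
python3 m1.py
```

```text
flat 2 [ 0.47776748 -0.2692344   0.43485047] 0.17296382784843445
  single [ 0.47816616 -0.26913023  0.43031256]
  single [ 0.47776748 -0.2692344   0.43485047]
st 2 [0.4735287  0.33539186 0.10668112] 0.2203158587217331
  single [0.47427065 0.3355366  0.05015261]
  single [0.47182914 0.33368837 0.00494285]
scene carton [316.3, 234.4]
scene carton [330.1, 210.7]
top carton [311.3, 221.1]
top carton [280.3, 222.5]
pal [0.51031681 0.03174799 0.37469397] 0.13177388906478882
  single [0.51110437 0.02911025 0.39445893]
  single [0.51039806 0.03257964 0.36908781]
```

View pics/ov1.png

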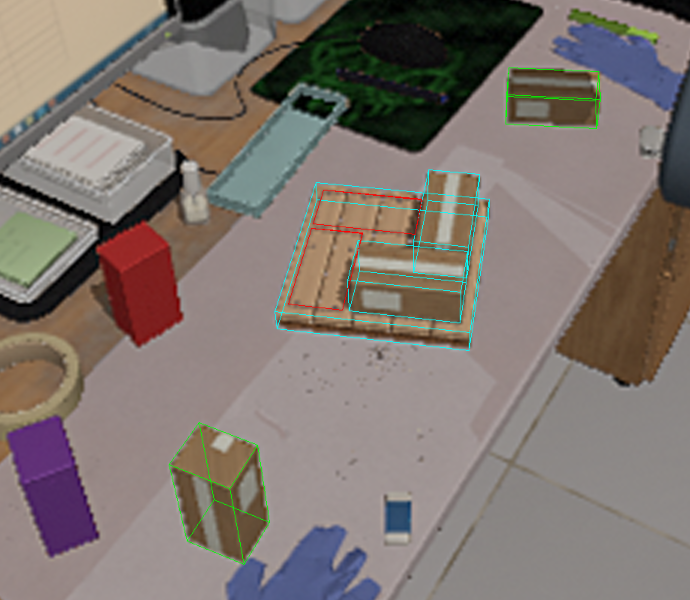

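View pics/ov2.png

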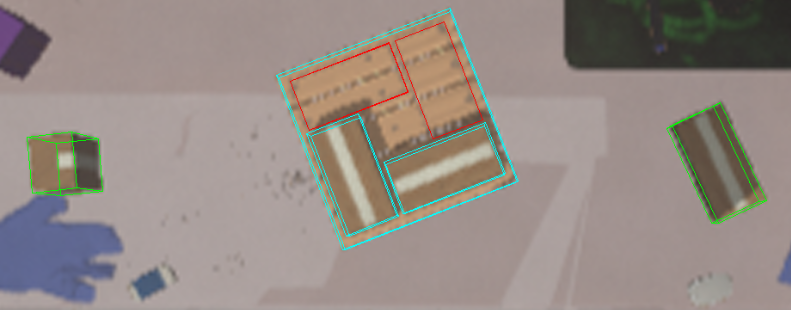

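The overlay matches the boxes well: the brown standing carton in scene (250,295) and the flat one in scene (365,171). The empty outlines lie at the far side of the pallet. The flat carton goes to slot_d and the standing one to slot_c.

```bash
cat > go.py <<'E'
from h import *
import sys
from scipy.spatial.transform import Rotation as Ro
# args: x y z yaw_of_tool_y [from x y z yaw]
def delta(p0,yw0,p1,yw1):
    d=np.array(p1)-p0;xa=yw0+np.pi/2
    tx=np.array([np.cos(xa),np.sin(xa),0]);ty=np.array([np.cos(yw0),np.sin(yw0),0])
    return np.round([100*d@tx,100*d@ty,-100*d[2],-np.degrees((yw1-yw0+np.pi)%(2*np.pi)-np.pi)],2)
def cur():
    s=bot.get_state();w,x,y,z=s["tool_rot"];Y=Ro.from_quat([x,y,z,w]).apply([0,1,0])
    return np.array(s["position"]),np.arctan2(Y[1],Y[0]),s
if __name__=="__main__":
    p,yw,s=cur();print("at",np.round(p,4),round(yw,4),"q",np.round(s["q"],2),"F",np.round(s["contact_force"],1),"g",s["grasp_force"],s["grip_width"],"t",s["t"])
    for a in sys.argv[1:]:
        v=list(map(float,a.split(",")));D=delta(p,yw,v[:3],v[3]);print(a,"shift xyz cm, turn deg:",D);p,yw=np.array(v[:3]),v[3]
E
python3 go.py .46,-.277,.12,-1.138 .46,-.277,.02,-1.138
python3 - <<'E'
from h import *
import json
R=json.load(open("R.json"))
for k in "cd": print(k,slot(R["pal"],k))
E
```

```text
at [ 0.1588 -0.6045  0.2423] -1.314 q [-1.49  0.53  1.43  0.    1.18 -0.18] F [-0.7  0.5  0.1] g 0.0 1.002571459749067 t 1.3
.46,-.277,.12,-1.138 shift xyz cm, turn deg: [ 37.45 -24.02  12.23 -10.08]
.46,-.277,.02,-1.138 shift xyz cm, turn deg: [ 0.  0. 10. -0.]
c (np.float64(0.5493919938102246), np.float64(0.07720269486649248), 1.9454902922361526)
d (np.float64(0.555771509350892), np.float64(-0.007327192046163333), 0.374693965441256)
```

Request:
{"api": "play_rows", "payload": {
  "moves": [
    [[0,3.74,-2.4,1.22,0],[0,3.74,-2.4,1.22,0],[0,3.74,-2.4,1.22,0],[0,3.74,-2.4,1.22,0],[0,3.74,-2.4,1.22,0]]
  ],
  "newtons": 60
}}

```text
t: 1.92
position: [0.3101, -0.4401, 0.1812]
tool_rot: [0.0, 0.992, 0.128, 0.0]
contact_force: [-0.3, -0.9, 0.3]
grip_width: 1.002
grasp_force: 0.0
```

Request:
{"api": "play_rows", "payload": {
  "moves": [
    [[0,3.74,-2.4,1.22,0],[0,3.74,-2.4,1.22,0],[0,3.74,-2.4,1.22,0],[0,3.74,-2.4,1.22,0],[0,3.74,-2.4,1.22,0]]
  ]
}}

```text
t: 2.55
position: [0.4607, -0.2765, 0.1201]
tool_rot: [0.0, 0.992, 0.128, 0.0]
contact_force: [-0.6, -0.7, -0.0]
grip_width: 0.999
grasp_force: 0.0
```

Request:
{"api": "play_rows", "payload": {
  "moves": [
    [[0,0,0,0,-10.1],[0,0,0,0,0],[0,0,0,0,0]]
  ]
}}

```text
t: 2.92
position: [0.4595, -0.2779, 0.1205]
tool_rot: [0.0, 0.977, 0.213, 0.0]
contact_force: [-0.8, 0.4, -0.3]
grip_width: 1.0
grasp_force: 0.0
```

```bash
python3 go.py .46,-.277,.02,-1.138
```

```text
at [ 0.4595 -0.2779  0.1205] -1.1408 q [-0.75  0.59  1.76 -0.    0.79  0.39] F [-0.8  0.4 -0.3] g 0.0 1.0000113804114932 t 2.925
.46,-.277,.02,-1.138 shift xyz cm, turn deg: [ 0.08 -0.06 10.05 -0.16]
```

Request:
{"api": "play_rows", "payload": {
  "moves": [
    [[0,0,0,5,0],[0,0,0,3,0],[0,0,0,2,0],[0,0,0,0,0],[0.3,0,0,0,0]]
  ]
}}

```text
t: 3.55
position: [0.4598, -0.2782, 0.021]
tool_rot: [0.001, 0.977, 0.214, 0.0]
contact_force: [-0.8, 0.2, -0.6]
grip_width: 0.818
grasp_force: 0.0
```

Request:
{"api": "play_rows", "payload": {
  "moves": [
    [[0.6,0,0,0,0],[1,0,0,0,0],[1,0,0,0,0],[1,0,0,0,0],[1,0,0,0,0]]
  ]
}}

```text
t: 4.18
position: [0.4603, -0.2782, 0.0218]
tool_rot: [0.001, 0.977, 0.215, 0.001]
contact_force: [-0.4, -0.7, 6.1]
grip_width: 0.574
grasp_force: 63.6
```

```bash
python3 go.py .46,-.277,.10,-1.138; sed -i '/^out=/,$d' m1.py
cat > m2.py <<'E'
from h import *
import sys,json
# measure a flat box: m2.py x y yaw z0
x,y,yaw,z0=map(float,sys.argv[1:5]);H=.04
F=[]
for n in("scene","top"):
    p=bot.snapshot(n);px=proj(p,[x,y,z0+.02])[0];m=near(p,"carton_flat",px,12)
    if m is None: print(n,"none");continue
    F.append((p,m));print(n,fit([(p,m)],lambda v:[box(v[0],v[1],z0,v[2],.1,.05,.04)],[[x,y,yaw]]))
print("both",fit(F,lambda v:[box(v[0],v[1],z0,v[2],.1,.05,.04)],[[x,y,yaw]]))
E
```

```text
at [ 0.4603 -0.2782  0.0218] -1.1381 q [-0.75  0.77  1.8  -0.    0.57  0.39] F [-0.4 -0.7  6.1] g 63.560696840286255 0.5735614061269335 t 4.175
.46,-.277,.10,-1.138 shift xyz cm, turn deg: [ 0.03 -0.12 -7.82 -0.01]
```

Request:
{"api": "play_rows", "payload": {
  "moves": [
    [[1,0,0,-2,0],[1,0,0,-4,0],[1,0,0,-4,0],[1,0,0,0,0],[1,0,0,0,0]]
  ]
}}

```text
t: 4.8
position: [0.4589, -0.2768, 0.1199]
tool_rot: [-0.001, 0.977, 0.215, -0.0]
contact_force: [0.1, -0.2, -2.5]
grip_width: 0.577
grasp_force: 62.9
```

```bash
python3 go.py .5375,-.0145,.122,-1.138 .5375,-.0145,.122,-1.196; python3 m2.py .478 -.269 .433 .1
```

```text
at [ 0.4589 -0.2768  0.1199] -1.1376 q [-0.75  0.59  1.76 -0.    0.79  0.39] F [ 0.1 -0.2 -2.5] g 62.90595531463623 0.5771724023351968 t 4.8
.5375,-.0145,.122,-1.138 shift xyz cm, turn deg: [ 1.814e+01 -2.051e+01 -2.100e-01  2.000e-02]
.5375,-.0145,.122,-1.196 shift xyz cm, turn deg: [ 0.    0.   -0.    3.32]
scene (array([ 0.47675324, -0.26663534,  0.42213395]), np.float64(0.4133986830711365))
top (array([ 0.47013837, -0.25560753,  0.15625603]), np.float64(2.2750725746154785))
both (array([ 0.47278112, -0.26353845,  0.32791008]), np.float64(2.801990032196045))
```

Request:
{"api": "play_rows", "payload": {
  "moves": [
    [[1,3,-3.4,0,0],[1,3,-3.4,0,0],[1,3,-3.4,0,0],[1,3,-3.4,0,0],[1,3,-3.4,0,0]]
  ]
}}

```text
t: 5.62
position: [0.5242, -0.0586, 0.1193]
tool_rot: [-0.0, 0.977, 0.215, -0.001]
contact_force: [0.0, -0.1, -2.3]
grip_width: 0.575
grasp_force: 62.7
```

Request:
{"api": "play_rows", "payload": {
  "moves": [
    [[1,3.1,-3.5,0,0],[1,0,0,0,3.3],[1,0,0,0,0],[1,0,0,0,0]]
  ]
}}

```text
t: 6.12
position: [0.5374, -0.0157, 0.1197]
tool_rot: [-0.0, 0.982, 0.187, -0.001]
contact_force: [-0.4, 0.0, -2.7]
grip_width: 0.574
grasp_force: 62.8
```

```bash
python3 go.py .5375,-.0145,.0467,-1.196; python3 m2.py .556 -.007 .375 .1
```

```text
at [ 0.5374 -0.0157  0.1197] -1.1953 q [-0.24  0.59  1.76 -0.    0.79  0.96] F [-0.4  0.  -2.7] g 62.80031204223633 0.5737092142027765 t 6.125
.5375,-.0145,.0467,-1.196 shift xyz cm, turn deg: [ 0.05 -0.11  7.3   0.04]
scene (array([ 0.55528265, -0.00621323,  0.35955365]), np.float64(0.43562498688697815))
top none
both (array([ 0.55528265, -0.00621323,  0.35955365]), np.float64(0.43562498688697815))
```

Request:
{"api": "play_rows", "payload": {
  "moves": [
    [[1,0,-0.1,3,0],[1,0,0,2.5,0],[1,0,0,1,0],[1,0,0,0.6,0],[1,0,0,0.2,0]]
  ]
}}

```text
t: 6.95
position: [0.5378, -0.0146, 0.0476]
tool_rot: [0.0, 0.982, 0.187, 0.0]
contact_force: [1.5, 0.0, -2.3]
grip_width: 0.573
grasp_force: 62.9
```

```bash
python3 go.py .5375,-.0145,.0467,-1.196;python3 m2.py .556 -.007 .375 .024
```

```text
at [ 0.5378 -0.0146  0.0476] -1.1955 q [-0.23  0.72  1.79  0.    0.63  0.96] F [ 1.5  0.  -2.3] g 62.856820821762085 0.5732680390826946 t 6.95
.5375,-.0145,.0467,-1.196 shift xyz cm, turn deg: [-0.03 -0.02  0.09  0.03]
scene (array([ 0.55697487, -0.00991483,  0.36714375]), np.float64(0.4784281849861145))
top none
both (array([ 0.55697487, -0.00991483,  0.36714375]), np.float64(0.4784281849861145))
```

Request:
{"api": "play_rows", "payload": {
  "moves": [
    [[1,0,0,0.15,0],[1,0,0,0.1,0],[0.5,0,0,0,0],[0.2,0,0,0,0],[0.1,0,0,0,0]]
  ]
}}

```text
t: 7.78
position: [0.5377, -0.0144, 0.0449]
tool_rot: [0.0, 0.982, 0.187, 0.0]
contact_force: [0.2, 0.8, -0.3]
grip_width: 0.899
grasp_force: 0.0
```

Request:
{"api": "play_rows", "payload": {
  "moves": [
    [[0.1,0,0,-2,0],[0.1,0,0,-4,0],[0,0,0,-5,0],[0,0,0,-5,0],[0,0,0,0,0]]
  ]
}}

```text
t: 8.4
position: [0.5402, -0.0149, 0.2089]
tool_rot: [0.002, 0.982, 0.187, 0.004]
contact_force: [0.7, 0.5, -1.1]
grip_width: 1.004
grasp_force: 0.0
```

```bash
python3 go.py .4735,.3355,.2,-1.196 .4735,.3355,.2,.08; python3 m2.py .556 -.007 .375 .024
```

```text
at [ 0.5402 -0.0149  0.2089] -1.1951 q [-0.23  0.45  1.69  0.    0.99  0.96] F [ 0.7  0.5 -1.1] g 0.0 1.0040780045980484 t 8.4
.4735,.3355,.2,-1.196 shift xyz cm, turn deg: [  6.65 -35.05   0.89   0.05]
.4735,.3355,.2,.08 shift xyz cm, turn deg: [  0.     0.    -0.   -73.11]
scene (array([ 0.5565201 , -0.00837527,  0.36246757]), np.float64(0.06308803707361221))
top none
both (array([ 0.5565201 , -0.00837527,  0.36246757]), np.float64(0.06308803707361221))
```

Request:
{"api": "play_rows", "payload": {
  "moves": [
    [[0,0,0,0,-10.3],[0,0,0,0,-10.3],[0,0,0,0,-10.3],[0,0,0,0,-10.3],[0,0,0,0,-10.3]]
  ]
}}

```text
t: 9.22
position: [0.5363, -0.0142, 0.2028]
tool_rot: [-0.002, 0.802, 0.597, -0.001]
contact_force: [-0.2, 0.3, -0.3]
grip_width: 1.0
grasp_force: 0.0
```

Request:
{"api": "play_rows", "payload": {
  "moves": [
    [[0,0,0,0,-10.3],[0,0,0,0,-10.1],[0,0,0,0,0]]
  ]
}}

```text
t: 9.6
position: [0.5365, -0.0142, 0.2031]
tool_rot: [-0.002, 0.687, 0.727, -0.001]
contact_force: [-0.2, 0.0, 0.0]
grip_width: 1.003
grasp_force: 0.0
```

```bash
python3 go.py .4735,.335,.2,.06 .4735,.335,.078,.06
```

```text
at [ 0.5365 -0.0142  0.2031] 0.0574 q [-0.23  0.46  1.69  0.    0.99 -0.29] F [-0.2  0.   0. ] g 0.0 1.003408405950011 t 9.6
.4735,.335,.2,.06 shift xyz cm, turn deg: [35.23 -4.29  0.31 -0.15]
.4735,.335,.078,.06 shift xyz cm, turn deg: [ 0.   0.  12.2 -0. ]
```

Request:
{"api": "play_rows", "payload": {
  "moves": [
    [[0,5.85,-0.7,0,0],[0,5.85,-0.7,0,0],[0,5.85,-0.7,0,0],[0,5.85,-0.7,0,0],[0,5.85,-0.7,0,0]]
  ]
}}

```text
t: 10.22
position: [0.4842, 0.2771, 0.2038]
tool_rot: [-0.0, 0.687, 0.727, -0.001]
contact_force: [0.6, 0.3, -0.9]
grip_width: 0.998
grasp_force: 0.0
```

Request:
{"api": "play_rows", "payload": {
  "moves": [
    [[0,5.95,-0.8,0,0],[0,0,0,0,0],[0,0,0,5,0],[0,0,0,5,0],[0,0,0,2.6,0]]
  ]
}}

```text
t: 10.85
position: [0.4719, 0.3323, 0.0755]
tool_rot: [-0.001, 0.687, 0.727, -0.003]
contact_force: [0.6, 0.8, -0.8]
grip_width: 0.999
grasp_force: 0.0
```

Request:
{"api": "play_rows", "payload": {
  "moves": [
    [[0.2,0,0,0,0],[0.4,0,0,0,0],[0.6,0,0,0,0],[1,0,0,0,0],[1,0,0,0,0]]
  ],
  "newtons": 20
}}

```text
t: 11.48
position: [0.4739, 0.3346, 0.0797]
tool_rot: [0.0, 0.686, 0.728, 0.001]
contact_force: [-0.1, 0.5, 1.9]
grip_width: 0.589
grasp_force: 21.0
```

```bash
python3 go.py
python3 - <<'E'
from h import *
p=bot.snapshot("scene");cv2.imwrite("pics/s2.png",cv2.resize(p["frame"][160:360,150:400],None,fx=3,fy=3,interpolation=cv2.INTER_CUBIC))
E
```

```text
at [0.4739 0.3346 0.0797] 0.0596 q [ 0.42  0.7   1.67 -0.    0.77  0.36] F [-0.1  0.5  1.9] g 21.01157550991047 0.5888181938633049 t 11.475
```

View pics/s2.png

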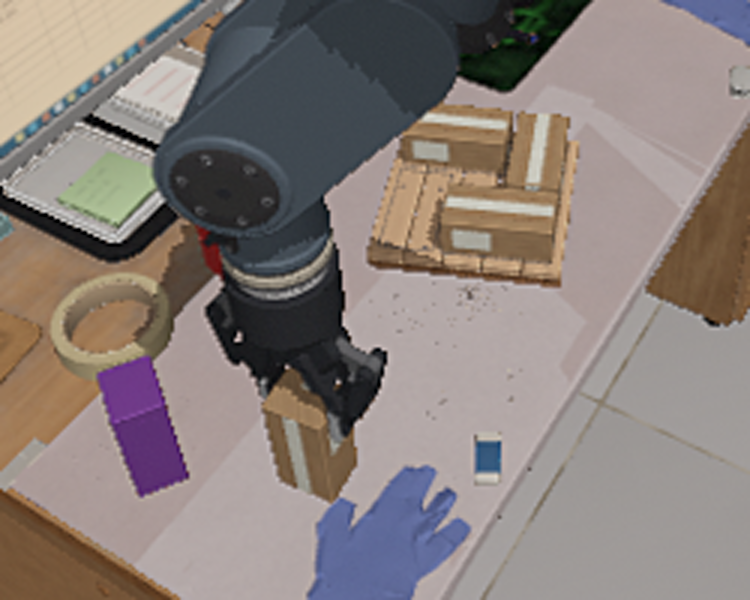

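Request:
{"api": "play_rows", "payload": {
  "moves": [
    [[1,-0.5,0,0.1,0],[1,-0.5,0,0,0],[1,-0.5,0,0,0],[1,0,0,0,0]]
  ]
}}

```text
t: 12.02
position: [0.4756, 0.3207, 0.0799]
tool_rot: [0.0, 0.686, 0.728, 0.002]
contact_force: [-2.5, 1.1, 8.5]
grip_width: 0.581
grasp_force: 19.5
```

```bash
python3 go.py
python3 - <<'E'
from h import *
p=bot.snapshot("scene");cv2.imwrite("pics/s3.png",cv2.resize(p["frame"][220:340,200:320],None,fx=4,fy=4,interpolation=cv2.INTER_CUBIC))
E
```

```text
at [0.4756 0.3207 0.0799] 0.0588 q [0.4  0.69 1.69 0.   0.76 0.34] F [-2.5  1.1  8.5] g 19.45852428674698 0.5808917320677522 t 12.025
```

View pics/s3.png

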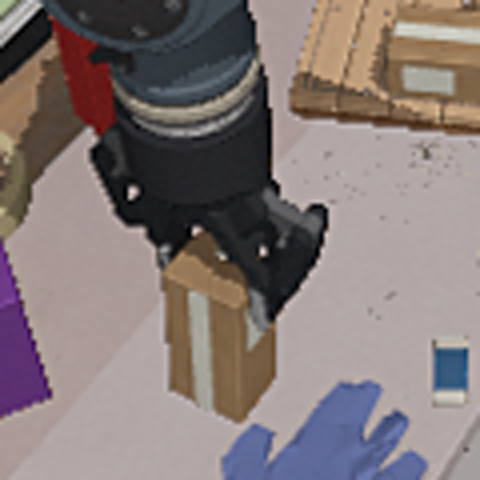

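Request:
{"api": "play_rows", "payload": {
  "moves": [
    [[1,-0.77,0,0,0],[1,-0.77,0,0.05,0],[1,-0.76,0,0.13,0],[1,-0.75,0,0.19,0],[1,-0.73,0,0.25,0]]
  ]
}}

```text
t: 12.7
position: [0.4777, 0.2818, 0.0721]
tool_rot: [0.001, 0.686, 0.728, 0.001]
contact_force: [-0.1, 2.2, 4.0]
grip_width: 0.582
grasp_force: 21.7
```

```bash
python3 go.py
python3 - <<'E'
from h import *
p=bot.snapshot("scene");cv2.imwrite("pics/s4.png",cv2.resize(p["frame"][220:340,200:320],None,fx=4,fy=4,interpolation=cv2.INTER_CUBIC))
E
```

```text
at [0.4777 0.2818 0.0721] 0.0594 q [0.33 0.69 1.74 0.   0.71 0.27] F [-0.1  2.2  4. ] g 21.737330853939056 0.5820225763223579 t 12.7
```

View pics/s4.png

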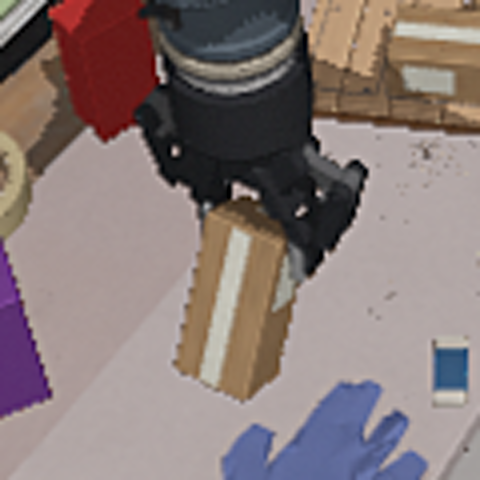

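Request:
{"api": "play_rows", "payload": {
  "moves": [
    [[1,-0.71,0,0.3,0],[1,-0.67,0,0.37,0],[1,-0.63,0,0.44,0],[1,-0.6,0,0.49,0],[1,-0.55,0,0.54,0]]
  ]
}}

```text
t: 13.38
position: [0.4793, 0.2497, 0.0499]
tool_rot: [0.0, 0.686, 0.728, 0.0]
contact_force: [2.9, 0.7, 4.0]
grip_width: 0.584
grasp_force: 23.7
```

Request:
{"api": "play_rows", "payload": {
  "moves": [
    [[1,-0.5,0,0.58,0],[1,-0.45,0,0.62,0],[1,-0.4,0,0.64,0],[1,-0.33,0,0.65,0],[1,0,0,0,0]]
  ]
}}

```text
t: 14.0
position: [0.4784, 0.233, 0.0244]
tool_rot: [-0.001, 0.686, 0.728, -0.001]
contact_force: [1.2, 0.1, 1.2]
grip_width: 0.58
grasp_force: 25.0
```

```bash
python3 go.py
python3 - <<'E'
from h import *
p=bot.snapshot("scene");cv2.imwrite("pics/s5.png",cv2.resize(p["frame"][220:340,200:320],None,fx=4,fy=4,interpolation=cv2.INTER_CUBIC))
E
```

```text
at [0.4784 0.233  0.0244] 0.0595 q [0.24 0.76 1.81 0.   0.58 0.18] F [1.2 0.1 1.2] g 24.99360680580139 0.5796040578154694 t 14.0
```

View pics/s5.png

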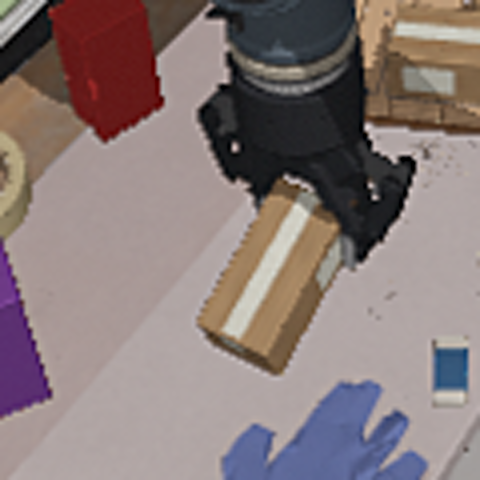

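Request:
{"api": "play_rows", "payload": {
  "moves": [
    [[1,-0.15,0,0.35,0],[1,-0.12,0,0.3,0],[1,-0.05,0,0.2,0],[1,0,0,0,0]]
  ]
}}

```text
t: 14.55
position: [0.4787, 0.2299, 0.0165]
tool_rot: [-0.001, 0.686, 0.728, -0.001]
contact_force: [-1.0, -1.8, 1.7]
grip_width: 0.578
grasp_force: 24.5
```

```bash
python3 go.py
cat > tilt.py <<'E'
from h import *
p=bot.snapshot("scene");m=near(p,"carton_standing",proj(p,[.476,.26,.02])[0],15)
from scipy.spatial.transform import Rotation as Ro
# box lying along y about pivot edge; params: pivot y, x, rise of -y end (rad)
def mod(v):
    x,y,th=v;B=box(0,-.05,0,np.pi/2,.1,.05,.04);B=Ro.from_euler("x",-th).apply(B);return [Ro.from_euler("z",.06).apply(B)+[x,y,0]]
print(fit([(p,m)],mod,[[.476,.31,t] for t in(0,.1,.2,.3)]))
E
python3 tilt.py
```

```text
at [0.4787 0.2299 0.0165] 0.0602 q [ 0.24  0.77  1.81 -0.    0.56  0.18] F [-1.  -1.8  1.7] g 24.485017955303192 0.5784147634663407 t 14.55Traceback (most recent call last):
  File "tilt.py", line 7, in <module>
    print(fit([(p,m)],mod,[[.476,.31,t] for t in(0,.1,.2,.3)]))
          ~~~^^^^^^^^^^^^^^^^^^^^^^^^^^^^^^^^^^^^^^^^^^^^^^^^^
  File "h.py", line 25, in fit
    ys,xs=np.where(m);o=np.array([xs.min()-12,ys.min()-12]);e=np.array([xs.max()+13,ys.max()+13])
          ~~~~~~~~^^^
ValueError: Calling nonzero on 0d arrays is not allowed. Use np.atleast_1d(scalar).nonzero() instead.
```

Request:
{"api": "play_rows", "payload": {
  "moves": [
    [[1,-0.05,0,0.2,0],[1,0,0,0.2,0],[1,0,0,0,0]]
  ]
}}

```text
t: 15.02
position: [0.4795, 0.2295, 0.0126]
tool_rot: [-0.0, 0.686, 0.728, -0.0]
contact_force: [-1.3, -2.3, 2.0]
grip_width: 0.581
grasp_force: 24.8
```

```bash
python3 go.py; sed -i 's/m=near(p,"carton_standing",.*/m=None\nfor q in ("carton_standing","carton_flat"):\n    if m is None: m=near(p,q,proj(p,[.476,.26,.02])[0],40)/' tilt.py; python3 tilt.py
```

```text
at [0.4795 0.2295 0.0126] 0.0597 q [ 0.24  0.78  1.81 -0.    0.55  0.18] F [-1.3 -2.3  2. ] g 24.753116369247437 0.5807547270130129 t 15.025
(array([0.47626506, 0.31601434, 0.05557364]), np.float64(0.1309007704257965))
```

Request:
{"api": "play_rows", "payload": {
  "moves": [
    [[1,0,0,0.2,0],[1,0,0,0,0]]
  ]
}}

```text
t: 15.38
position: [0.48, 0.2297, 0.0108]
tool_rot: [0.0, 0.686, 0.728, 0.0]
contact_force: [-1.0, -2.8, 2.7]
grip_width: 0.583
grasp_force: 24.9
```

Request:
{"api": "play_rows", "payload": {
  "moves": [
    [[1,0,0,0.15,0],[1,0,0,0,0]]
  ]
}}

```text
t: 15.62
position: [0.4801, 0.2297, 0.0093]
tool_rot: [0.0, 0.686, 0.728, 0.0]
contact_force: [-0.6, -2.4, 2.5]
grip_width: 0.58
grasp_force: 24.9
```

```bash
python3 go.py;  python3 tilt.py
```

```text
at [0.4801 0.2297 0.0093] 0.0594 q [ 0.24  0.79  1.81 -0.    0.54  0.18] F [-0.6 -2.4  2.5] g 24.949593544006348 0.5802489241556589 t 15.625
(array([ 0.47960758,  0.31597438, -0.110877  ]), np.float64(0.17058898508548737))
```

Request:
{"api": "play_rows", "payload": {
  "moves": [
    [[0.38,0,0,0,0],[0.3,0,0,0,0],[0.2,0,0,0,0],[0.1,0,0,0,0],[0,0,0,0,0]]
  ]
}}

```text
t: 16.35
position: [0.4798, 0.2298, 0.0093]
tool_rot: [0.0, 0.686, 0.728, 0.0]
contact_force: [-0.1, 1.0, -0.3]
grip_width: 0.995
grasp_force: 0.0
```

Request:
{"api": "play_rows", "payload": {
  "moves": [
    [[0,0,0,-2,0],[0,0,0,-4,0],[0,0,0,-5,0],[0,0,0,-2,0],[0,0,0,0,0]]
  ]
}}

```text
t: 16.98
position: [0.4808, 0.23, 0.141]
tool_rot: [0.001, 0.686, 0.728, 0.002]
contact_force: [0.3, 0.2, -0.9]
grip_width: 0.997
grasp_force: 0.0
```

```bash
python3 go.py;  python3 tilt.py; sed -i 's/px,12)/px,30)/' m2.py; python3 m2.py .477 .265 1.63 0;python3 m2.py .556 -.007 .375 .024
```

```text
at [0.4808 0.23   0.141 ] 0.0596 q [0.24 0.55 1.76 0.   0.83 0.18] F [ 0.3  0.2 -0.9] g 0.0 0.9965278115740321 t 16.975
scene none
top none
both (array([0.477, 0.265, 1.63 ]), np.float64(0.0))
scene (array([ 0.55238849, -0.01041077,  0.43278809]), np.float64(0.19777265191078186))
top (array([ 0.55502726, -0.00722402,  0.33627186]), np.float64(0.08837991952896118))
both (array([ 0.55574218, -0.00733722,  0.35521067]), np.float64(0.30463168025016785))Traceback (most recent call last):
  File "tilt.py", line 9, in <module>
    print(fit([(p,m)],mod,[[.476,.31,t] for t in(0,.1,.2,.3)]))
          ~~~^^^^^^^^^^^^^^^^^^^^^^^^^^^^^^^^^^^^^^^^^^^^^^^^^
  File "h.py", line 25, in fit
    ys,xs=np.where(m);o=np.array([xs.min()-12,ys.min()-12]);e=np.array([xs.max()+13,ys.max()+13])
          ~~~~~~~~^^^
ValueError: Calling nonzero on 0d arrays is not allowed. Use np.atleast_1d(scalar).nonzero() instead.
```

Request:
{"api": "play_rows", "payload": {
  "moves": [
    [[0,-4,0,-3,0],[0,-5,0,-3,0],[0,-5,0,0,0],[0,-5,0,0,0],[0,0,0,0,0]]
  ]
}}

```text
t: 18.15
position: [0.4918, 0.037, 0.1995]
tool_rot: [0.001, 0.688, 0.726, 0.0]
contact_force: [-0.2, 0.0, -0.2]
grip_width: 1.004
grasp_force: 0.0
```

```bash
python3 go.py; python3 m2.py .477 .265 1.63 0
python3 - <<'E'
from h import *
p=bot.snapshot("scene");cv2.imwrite("pics/s6.png",cv2.resize(p["frame"][160:360,150:400],None,fx=3,fy=3,interpolation=cv2.INTER_CUBIC))
E
```

```text
at [0.4918 0.037  0.1995] 0.0542 q [-0.15  0.41  1.8  -0.    0.92 -0.21] F [-0.2  0.  -0.2] g 0.0 1.004288845260003 t 18.15
scene none
top none
both (array([0.477, 0.265, 1.63 ]), np.float64(0.0))
```

View pics/s6.png

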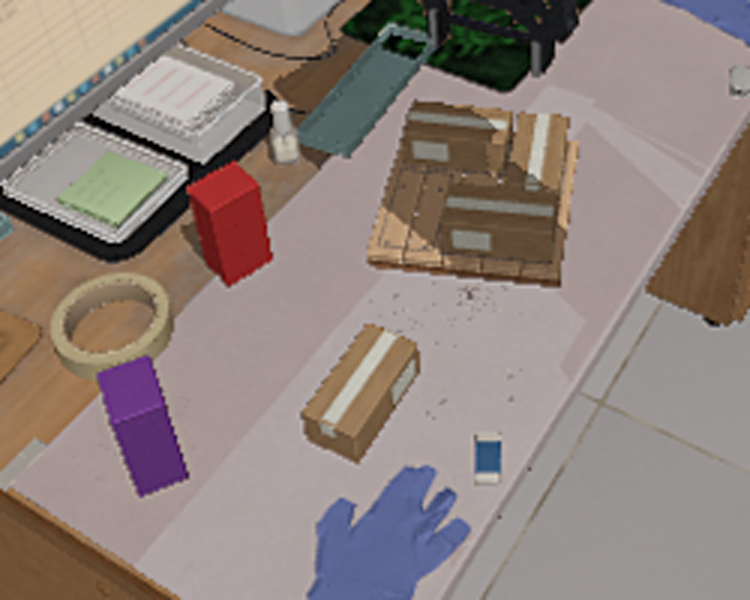

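The carton lies flat on a broad face at scene (270,291). Next I measure its position.

```bash
sed -i 's/m=near(p,"carton_flat",px,30)/Q=sys.argv[5:] or ["carton_flat"]\n    m=next((r for q in Q if (r:=near(p,q,px,25)) is not None),None)/' m2.py; python3 m2.py .477 .265 1.63 0 carton_standing carton_1 carton_flat
```

```text
scene (array([0.47870261, 0.26735299, 1.6430978 ]), np.float64(0.08550141751766205))
top (array([0.4767221 , 0.26656109, 1.64130111]), np.float64(0.05999999865889549))
both (array([0.47710974, 0.26673762, 1.64709905]), np.float64(0.15321406722068787))
```

```bash
python3 go.py .4795,.2471,.12,.0542 .4795,.2471,.12,.074 .4795,.2471,.02,.074
```

```text
at [0.491  0.041  0.1992] 0.0613 q [-0.14  0.41  1.8   0.    0.92 -0.21] F [0.5 0.4 0.1] g 0.0 0.9977671527509617 t 18.6
.4795,.2471,.12,.0542 shift xyz cm, turn deg: [20.64  0.12  7.92  0.41]
.4795,.2471,.12,.074 shift xyz cm, turn deg: [ 0.    0.   -0.   -1.13]
.4795,.2471,.02,.074 shift xyz cm, turn deg: [ 0.  0. 10. -0.]
```

Request:
{"api": "play_rows", "payload": {
  "moves": [
    [[0,5,0,0,0],[0,5.6,0,2,0],[0,5,0,3,0],[0,5,0,2.9,-0.7],[0,0,0,0,0]]
  ]
}}

```text
t: 19.23
position: [0.4765, 0.2487, 0.1181]
tool_rot: [-0.001, 0.679, 0.734, -0.002]
contact_force: [-0.3, 0.2, -0.2]
grip_width: 1.0
grasp_force: 0.0
```

Request:
{"api": "play_rows", "payload": {
  "moves": [
    [[0,0,0,0,0],[0,0,0,0,0]]
  ],
  "newtons": 60
}}

```text
t: 19.48
position: [0.4796, 0.2449, 0.1211]
tool_rot: [0.0, 0.682, 0.732, 0.001]
contact_force: [1.4, 0.3, -0.1]
grip_width: 1.002
grasp_force: 0.0
```

```bash
python3 go.py .4795,.2471,.02,.074
```

```text
at [0.4796 0.2449 0.1211] 0.0705 q [ 0.26  0.59  1.76 -0.    0.79  0.19] F [ 1.4  0.3 -0.1] g 0.0 1.001822021298404 t 19.475
.4795,.2471,.02,.074 shift xyz cm, turn deg: [ 2.200e-01  1.000e-02  1.011e+01 -2.000e-01]
```

Request:
{"api": "play_rows", "payload": {
  "moves": [
    [[0,0.1,0,5,0],[0,0,0,3,0],[0,0,0,2.1,0],[0,0,0,0,0],[0.3,0,0,0,0]]
  ]
}}

```text
t: 20.1
position: [0.4799, 0.2462, 0.0204]
tool_rot: [0.001, 0.682, 0.732, 0.001]
contact_force: [1.0, -0.3, -0.9]
grip_width: 0.816
grasp_force: 0.0
```

Request:
{"api": "play_rows", "payload": {
  "moves": [
    [[0.6,0,0,0,0],[1,0,0,0,0],[1,0,0,0,0],[1,0,0,0,0],[1,0,0,0,0]]
  ]
}}

```text
t: 20.72
position: [0.4799, 0.2468, 0.0209]
tool_rot: [0.001, 0.681, 0.732, 0.001]
contact_force: [-0.3, -1.5, 6.5]
grip_width: 0.575
grasp_force: 63.7
```

Request:
{"api": "play_rows", "payload": {
  "moves": [
    [[1,0,0,-2,0],[1,0,0,-4,0],[1,0,0,-4,0],[1,0,0,0,0],[1,0,0,0,0]]
  ]
}}

```text
t: 21.35
position: [0.478, 0.2465, 0.119]
tool_rot: [-0.0, 0.681, 0.732, -0.0]
contact_force: [0.6, 0.6, -3.0]
grip_width: 0.575
grasp_force: 63.0
```

```bash
python3 go.py .5567,.0586,.12,.074 .5567,.0586,.12,.3747; python3 m2.py .478 .267 1.645 .1 carton_standing carton_1 carton_flat
```

```text
at [0.478  0.2465 0.119 ] 0.0719 q [ 0.27  0.59  1.76 -0.    0.79  0.2 ] F [ 0.6  0.6 -3. ] g 63.00360918045044 0.5745696653781022 t 21.35
.5567,.0586,.12,.074 shift xyz cm, turn deg: [-19.31   6.5   -0.1   -0.12]
.5567,.0586,.12,.3747 shift xyz cm, turn deg: [  0.     0.    -0.   -17.23]
scene (array([0.47707296, 0.27030331, 1.7618733 ]), np.float64(0.2765839993953705))
top (array([0.47842305, 0.26732699, 1.57378765]), np.float64(2.2674999237060547))
both (array([0.47594833, 0.26736651, 1.60787596]), np.float64(2.6320652961730957))
```

Request:
{"api": "play_rows", "payload": {
  "moves": [
    [[1,-4.8,1.6,0,0],[1,-4.8,1.6,0,0],[1,-4.8,1.6,0,0],[1,-4.9,1.7,0,0],[1,0,0,0,-8.7]]
  ]
}}

```text
t: 22.18
position: [0.5597, 0.055, 0.1184]
tool_rot: [0.001, 0.624, 0.781, 0.0]
contact_force: [-0.3, 0.8, -1.5]
grip_width: 0.575
grasp_force: 62.8
```

Request:
{"api": "play_rows", "payload": {
  "moves": [
    [[1,0,0,0,-8.7],[1,0,0,0,0],[1,0,0,0,0]]
  ]
}}

```text
t: 22.55
position: [0.5571, 0.059, 0.1187]
tool_rot: [-0.0, 0.564, 0.826, -0.0]
contact_force: [0.6, -0.1, -1.4]
grip_width: 0.572
grasp_force: 62.8
```

```bash
python3 go.py .5567,.0586,.0467,.3747; python3 m2.py .549 .077 1.945 .1 carton_standing carton_1 carton_flat
```

```text
at [0.5571 0.059  0.1187] 0.3736 q [-0.09  0.62  1.7   0.    0.83 -0.47] F [ 0.6 -0.1 -1.4] g 62.808895111083984 0.5721051224079051 t 22.55
.5567,.0586,.0467,.3747 shift xyz cm, turn deg: [-0.02 -0.06  7.2  -0.07]
scene (array([0.54819688, 0.08146241, 1.98568281]), np.float64(0.11277174204587936))
top (array([0.619     , 0.062     , 1.27833333]), np.float64(1.0))
both (array([0.55117061, 0.06923166, 2.09220747]), np.float64(4.913890361785889))
```

Request:
{"api": "play_rows", "payload": {
  "moves": [
    [[1,-0.1,0,3,0],[1,0,0,2.3,0],[1,0,0,1,0],[1,0,0,0.6,0],[1,0,0,0.2,0]]
  ]
}}

```text
t: 23.38
position: [0.5582, 0.0579, 0.0485]
tool_rot: [0.0, 0.563, 0.827, 0.0]
contact_force: [0.4, 0.9, -1.1]
grip_width: 0.572
grasp_force: 62.8
```

```bash
python3 go.py .5567,.0586,.0457,.3747; python3 m2.py .549 .077 1.945 .025 carton_standing carton_1 carton_flat
```

```text
at [0.5582 0.0579 0.0485] 0.3755 q [-0.1   0.73  1.73  0.    0.68 -0.47] F [ 0.4  0.9 -1.1] g 62.84465789794922 0.572203171894552 t 23.375
.5567,.0586,.0457,.3747 shift xyz cm, turn deg: [ 0.12 -0.11  0.28  0.04]
scene (array([0.55275523, 0.07664754, 1.99576619]), np.float64(0.08879683166742325))
top none
both (array([0.55275523, 0.07664754, 1.99576619]), np.float64(0.08879683166742325))
```

Request:
{"api": "play_rows", "payload": {
  "moves": [
    [[1,0,-0.15,0.15,0],[1,0,0,0.15,0],[0.5,0,0,0,0],[0.2,0,0,0,0],[0.1,0,0,0,0]]
  ]
}}

```text
t: 24.3
position: [0.5567, 0.0573, 0.0456]
tool_rot: [0.0, 0.563, 0.827, 0.0]
contact_force: [0.6, -0.5, -0.1]
grip_width: 0.899
grasp_force: 0.0
```

Request:
{"api": "play_rows", "payload": {
  "moves": [
    [[0.1,0,0,-2,0],[0.1,0,0,-4,0],[0,0,0,-5,0],[0,0,0,-5,0],[0,0,0,0,0]]
  ]
}}

```text
t: 24.92
position: [0.5594, 0.0572, 0.2099]
tool_rot: [0.005, 0.563, 0.827, 0.003]
contact_force: [0.2, -0.6, -0.8]
grip_width: 1.001
grasp_force: 0.0
```

Request:
{"api": "play_rows", "payload": {
  "moves": [
    [[0,-4,-3,0,0],[0,-5,-2,0,0],[0,-6,0,0,0],[0,-6,0,0,0],[0,0,0,0,0]]
  ]
}}

```text
t: 25.55
position: [0.5882, -0.1609, 0.2042]
tool_rot: [0.001, 0.565, 0.825, -0.0]
contact_force: [-0.7, 0.7, -0.2]
grip_width: 0.997
grasp_force: 0.0
```

```bash
python3 go.py; for a in ".549 .077 1.945" ".556 -.007 .375" ".473 -.013 1.945" ".465 .071 .375"; do python3 m2.py $a .024 carton_standing carton_1 carton_flat; done
python3 - <<'E'
from h import *
import json
P=json.load(open("R.json"))["pal"]
for k in "abcd":print(k,np.round(slot(P,k),4))
o=[cv2.resize(bot.snapshot(n)["frame"][r0:r1,c0:c1],(400,400),interpolation=cv2.INTER_CUBIC) for n,r0,r1,c0,c1 in(("scene",160,280,250,370),("top",160,260,247,347))]
cv2.imwrite("pics/end.png",np.hstack(o))
E
```

```text
at [ 0.5882 -0.1609  0.2042] 0.3704 q [-0.45  0.55  1.51 -0.    1.08 -0.82] F [-0.7  0.7 -0.2] g 0.0 0.9971657021111736 t 25.55
scene (array([0.54875156, 0.07660139, 1.95884937]), np.float64(0.05793539434671402))
top (array([0.54737021, 0.07736965, 1.94142071]), np.float64(0.06572657823562622))
both (array([0.54783308, 0.07730751, 1.95016099]), np.float64(0.13242092728614807))
scene (array([0.5480332 , 0.07866707, 1.95647866]), np.float64(0.05348639562726021))
top (array([ 0.59933333, -0.09033333,  0.88611111]), np.float64(1.0))
both (array([0.54826629, 0.0772395 , 1.94900777]), np.float64(0.14419010281562805))
scene (array([0.46317762, 0.06963133, 0.34362854]), np.float64(0.05928308889269829))
top (array([ 0.47032207, -0.00977545,  2.06215993]), np.float64(0.5105962753295898))
both (array([ 0.46913705, -0.00649071,  2.02575604]), np.float64(1.5745127201080322))
scene (array([0.46443093, 0.07010868, 0.40441418]), np.float64(0.06609195470809937))
top (array([0.4628326 , 0.07061319, 0.38709723]), np.float64(0.05160440504550934))
both (array([0.46339361, 0.0707278 , 0.39636093]), np.float64(0.12744252383708954))
a [ 0.4712 -0.0137  1.9455]
b [0.4649 0.0708 0.3747]
c [0.5494 0.0772 1.9455]
d [ 0.5558 -0.0073  0.3747]
```

View pics/end.png

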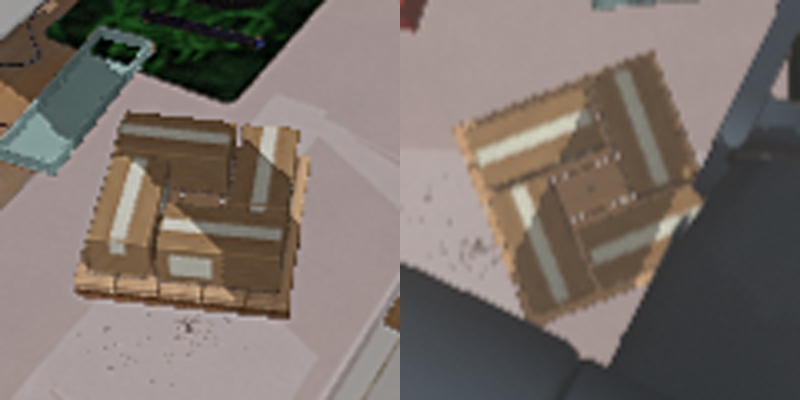

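The picture shows all four cartons flat in the pinwheel with an open square gap. The carton in slot_c is within 2 mm of its outline, and the gripper is clear.

```bash
python3 -c "
from station import bot
print(bot.hand_in())"
```

```text
the job is handed in; nothing more can be done
None
```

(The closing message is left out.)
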